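Lock the analyser's access panel with its quarter-turn stud

ROBOT

A 7-joint arm with a two-finger parallel gripper is mounted at the origin on the work surface. World frame = base frame: x ahead of the robot, y to its left, z up, the work surface at z = 0. Lengths are in m, angles in rad, forces in N, time in s.
With the tool pointing down it reaches from about 0.4 to 0.85 m from the base axis. Payload 4.5 kg.
Tool frame: the origin (TCP) lies on the centre line of the jaws, within the pads' length; the fingertips stand 8 mm ahead of it and the grasp point (between the pads) lies 11 mm behind it; z points along the fingers, x is the direction in which the jaws open and shut, and the axes are right-handed (so a half turn about z gives the same grasp; the last joint's range is limited). The gripper opens to 88 mm and grips with 3 to 60 N. Pads are 18 mm wide; open, the fingers measure 123 mm over their backs; the gripper's body (75 mm by 187 mm) begins 45 mm behind the grasp point.
Start: joints at [1.383, 0.689, -0.195, 1.565, 0.157, 0.902, -0.215], TCP at [0.138, -0.61, 0.247] pointing down, gripper open.
Joint ranges: [-3.01, 3.01], [-0.46, 2.08], [-1.47, 1.51], [0.13, 2.56], [-1, 4.14], [0.04, 2.09], [-2.66, 2.66]. Speed limits (rad/s): [2.57, 2.57, 3.14, 3.14, 3.14, 3.14, 3.14].

INTERFACE

Orientations are given as a unit quaternion [x, y, z, w].
In Python, from plant import r gives the robot as it stands.
- The arm moves only by the shell command python3 -m pendant 'ROWS' [FORCE]. ROWS is JSON, a list of rows, each a list of 3 entries, a list of its own where there are three numbers: the turn, a rotation vector about the tool's x, y, z in rad, then the shift along the tool's x, y, z in m, then the opening, from 0 (shut) to 1 (fully open). In form: [[[wx, wy, wz], [tx, ty, tz], claw], ...]. A call has 1 to 10 rows; each row is the pose to reach, as a shift and turn from the pose commanded when the call began, along the tool's axes at that moment; what a row does not reach only later rows make up. A row lasts 1/10 s, in which the tool goes at most 50 mm and 8.59 degrees, less where a joint would pass 70% of its speed; a pose out of reach is approached as far as the arm can. A call with a gripper value outside its range is refused whole. The fingers move at their own pace and stop on an object; FORCE is the grip in N (left out, the last holds). Time passes only in rows, so rows that repeat a pose let the fingers close. It gives the time, the measured TCP pose, the force and the opening at its end, in the units of the state.
- r.get_state(): the state, without advancing time (a new reading comes with each control period).
- r.snapshot(name): name is "scene" or "top" or "wrist"; returns a dict with "image" (420x560x3 uint8, red, green, blue), "mtx" (3x3 intrinsics, pixels), "R" (3x3) and "t" (3): a world point X has camera coordinates R X + t; the wrist camera has in their place "T_tool_cam" (4x4, takes a point from camera to tool coordinates, whose origin is the TCP and whose axes are the tool frame's). Camera axes: x right, y down, z forward; pixel columns grow to the right and rows downward; lengths in m; the calibration is good to about 2 mm. A picture is of the moment at which its call begins: read the wrist's pose just before it. There is no depth.
- r.finish_job(): hands the job in, once; it reports no verdict.
The state is a dict: "clock": time; "q": joint angles; "qd": joint speeds; "joint_torque": joint torques, N m; "tool_pos": TCP position; "eef_rot": TCP orientation; "contact_force": force on the tool from outside, world axes, zero at the start; "moment": the same for the moment, N m; "opening": opening from 0.0 (shut) to 1.0 (fully open).
Only numpy, scipy, OpenCV 4.12 (cv2) and the standard library are available. Lean on these libraries where they do the work, as an engineer would, in place of code of your own. Each camera call takes 0.05 s, during which the arm holds its last target. There are 200 camera calls.

TASK

Take the winged quarter-turn stud out of its holder and fasten the loose end of the analyser's access panel with it: put its foot through the empty slot, push it in against the spring and turn it a quarter turn clockwise (seen from above) until it is caught and stays locked by itself, upright and with its wing square across the slot. Push and pull gently, since force damages the receptacle, do not shift the things standing around, and let go of the stud at the end.

Things in the scene. Friction and masses are not known exactly. Their poses are not given: they have to be found in the camera images.
- stud: Quarter-turn stud, 56 mm tall, about 60 g, upright in one of the holder's pockets. Origin: centre of its foot's underside, z up. Steel foot bar 26 (x) x 8 (y) x 6 mm; shaft 8 mm thick to z = 22; round collar 26 mm across, z = 22 to 26; black wing 32 (x) x 10 (y) mm, z = 26 to 56, parallel to the foot, gripped across its 10 mm. Half a turn gives the same stud.
- holder: Fixed grey block 150 (x) x 50 (y) x 26 mm high, origin at the centre of its underside on the bench. Two pockets 30 (x) x 12 (y) mm, 18 mm deep, at x = -40 and x = +40 mm: one holds the stud, the other the thumbscrew; which is which varies.
- module: Fixed white analyser module 220 (x) x 240 (y) x 100 mm high with a steel access panel 160 x 200 mm on top; origin at the centre of its underside. At x = 55, y = +75 and -75 mm two studs of the same kind are already locked, rising 40 mm above the panel. Its receptacle is damaged if the stud pushes or pulls on it with more than 30 N.
- slot (a point): Nominal centre of the empty slot at the panel's top face, 100 mm above the bench (module x = -40, y = 0 mm). Slot 28 (x) x 10 mm (y), 8 mm thick, dark rim, about 1 mm of play round the foot, in a 50 x 40 mm plate floating in the panel: the true slot lies up to 2.5 mm off in x and y, and gives way under 8 N sideways. Stops in its greased inside allow only a clockwise turn seen from above, of 90 degrees.
- plunger: Spring plunger in the slot, 7 mm thick; origin: centre of its top, 6 mm below the panel's top when free. Pushing takes 2.4 N at first, 0.6 N more per mm. With the foot's underside 17.5 to 22 mm below the panel's top (there the collar stops hard) the foot can turn, with 5 to 9 degrees of play at the end; let go, the spring lifts it into a pocket at 14 mm depth: collar 8 mm above the panel, wing along slot y.
- thumbscrew: Steel screw with a round knurled head 26 mm across, 32 mm tall, standing in the holder's other pocket, origin at the centre of its foot. To be left alone.
- tube_rack: Steel rack full of capped tubes, 100 (x) x 144 (y) x 87 mm high, origin at the centre of its underside. To be left alone.
- jar: Specimen jar, 56 mm across, 60 mm high, origin at the centre of its underside. To be left alone.
- bottle: Amber bottle, 60 mm across, 140 mm high, origin at the centre of its underside. To be left alone.

How it is judged:
By the outcome, as a careful person would: the job done as asked, in the order asked, and still so for the second after the job is handed in, with the robot touching nothing.
It also fails if it takes over 72 s, if anything falls off the work surface, if the arm or the gripper's body presses on something with over 40 N, if the wrist force passes 120 N, or if a joint passes its speed limit or range.

## Working session

There is one attempt and no reset: what is moved stays moved. The work goes in short steps, Python scripts to look and compute and a shell command to move; the robot and the scene stay as the last step left them, time stands still between calls to the robot, and variables do not carry over. Pictures are saved under pics/ and viewed, about 8 in all and at most 12, crops included, and the job is handed in when it is done.

```bash
ls; mkdir -p pics; python3 - <<'E'
from plant import r
import cv2
s=r.get_state(); print(s)
for n in ("scene","top"):
    d=r.snapshot(n); cv2.imwrite(f"pics/{n}0.png",d["image"][:,:,::-1]); print(n,d["mtx"],d["R"],d["t"])
E
```

```text
pics
{'clock': 0.0, 'q': array([ 1.38280634,  0.68997571, -0.1944884 ,  1.5663296 ,  0.15733176,
        0.90252267, -0.21509836]), 'qd': array([ 4.47905711e-05, -1.07131315e-03, -1.00645925e-03, -5.09054358e-04,
       -2.21536244e-04, -1.58677981e-03, -1.94873450e-03]), 'joint_torque': array([-2.05783813e-04, -5.27566981e+01, -1.26699541e+00, -1.53433943e+01,
       -5.26370213e-02,  6.43874315e-03,  1.84394326e-04]), 'tool_pos': array([ 0.13727924, -0.60910482,  0.2459184 ]), 'eef_rot': array([ 7.81043290e-01, -6.24476204e-01, -7.71696567e-04, -5.02934493e-04]), 'contact_force': array([ 0.33508721,  0.4081502 , -0.04978816]), 'moment': array([-0.03869707, -0.00284319, -0.02010261]), 'opening': 1.0017258686500172}
scene [[490.02974255   0.         278.17667553]
 [  0.         490.02974255 209.17613946]
 [  0.           0.           1.        ]] [[ 0.61852775  0.78559447 -0.01627098]
 [ 0.61246614 -0.49498285 -0.6163418 ]
 [-0.49224857  0.37125908 -0.78731064]] [-0.38447688 -0.28891448  1.59419649]
top [[493.05723206   0.         280.05588676]
 [  0.         493.05723206 210.88492624]
 [  0.           0.           1.        ]] [[ 0.02657666 -0.9992459   0.02830753]
 [-0.99817051 -0.02806517 -0.05355355]
 [ 0.05430762 -0.02683247 -0.99816366]] [9.49538410e-04 5.79396551e-01 1.23823508e+00]
```

View pics/top0.png

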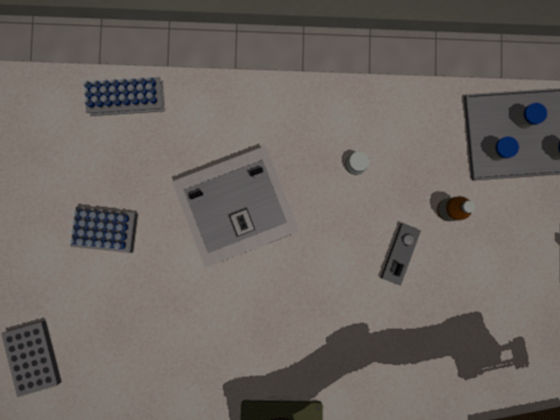

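View pics/scene0.png

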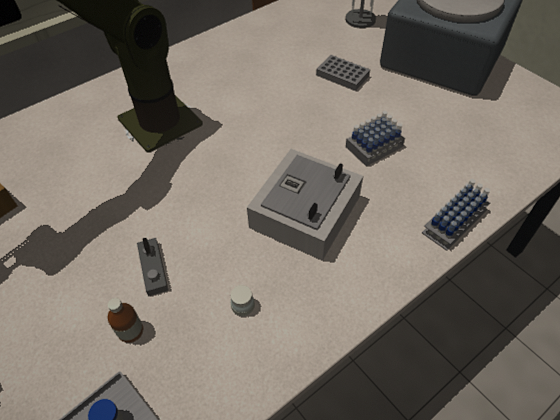

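The top view shows the holder around (400,254), the stud's black wing at (397,268) and the thumbscrew head at (407,240). The slot plate is at (241,222), and the locked studs at (195,193) and (256,170). The scene view agrees. Next I'll turn these into rough positions.

```bash
cat > h.py <<'E'
from plant import r
import cv2, numpy as np
from scipy.spatial.transform import Rotation as Ro
def cam(n):
    s=r.get_state(); d=r.snapshot(n); K=d["mtx"]
    if n=="wrist":
        T=d["T_tool_cam"]; Rt=Ro.from_quat(s["eef_rot"]).as_matrix()
        Rwc=Rt@T[:3,:3]; o=s["tool_pos"]+Rt@T[:3,3]
    else: Rwc=d["R"].T; o=-Rwc@d["t"]
    return d["image"],K,Rwc,o
def cast(K,Rwc,o,uv,z):
    uv=np.atleast_2d(uv).astype(float)
    v=(Rwc@np.linalg.inv(K)@np.c_[uv,np.ones(len(uv))].T).T
    return o+v*((z-o[2])/v[:,2])[:,None]
def proj(K,Rwc,o,X):
    p=(np.atleast_2d(X)-o)@Rwc@K.T; return p[:,:2]/p[:,2:]
def totool(target,yaw_x):
    """shift in current tool axes to bring TCP to target with tool x axis along yaw_x (mod pi), tool down"""
    s=r.get_state(); Rt=Ro.from_quat(s["eef_rot"]).as_matrix()
    cands=[]
    for k in (0,np.pi):
        x=np.array([np.cos(yaw_x+k),np.sin(yaw_x+k),0]); z=np.array([0,0,-1.]); R2=np.c_[x,np.cross(z,x),z]
        cands.append(Ro.from_matrix(Rt.T@R2).as_rotvec())
    w=min(cands,key=np.linalg.norm)
    return w, Rt.T@(np.array(target)-s["tool_pos"]), cands
E
python3 - <<'E'
from h import *
img,K,R,o=cam("top")
c=lambda u,z:cast(K,R,o,u,z).round(4)
hsv=cv2.cvtColor(img,cv2.COLOR_RGB2HSV)
# holder: dark low-sat region near (400,254)
sub=np.zeros(img.shape[:2],np.uint8); sub[215:292,372:428]=1
m=((img.max(2)<115)&(sub>0)).astype(np.uint8)
cs,_=cv2.findContours(m,0,1); b=max(cs,key=cv2.contourArea); rr=cv2.minAreaRect(b); bp=cv2.boxPoints(rr)
print("holder",rr, c(bp,.026).tolist()); C=c(bp,.026)
print([np.linalg.norm(C[i]-C[i-1]).round(3) for i in range(4)], c(rr[0],.026))
print("stud",c((397,268),.056+.008),"screw",c((407,240),.04))
print("studs",c([(195,193),(256,170)],.14),"slot",c((241.5,222.5),.1))
big=cv2.resize(img[140:300,165:440],None,fx=2.9,fy=2.9,interpolation=cv2.INTER_CUBIC); cv2.imwrite("pics/topz.png",big[:,:,::-1])
E
```

```text
holder ((398.7348327636719, 253.08740234375), (26.111438751220703, 60.54889678955078), 20.409883499145508) [[0.419, -0.2287, 0.026], [0.5634, -0.2803, 0.026], [0.542, -0.3431, 0.026], [0.3977, -0.2911, 0.026]]
[np.float64(0.066), np.float64(0.153), np.float64(0.066), np.float64(0.153)] [[ 0.4802 -0.2857  0.026 ]]
stud [[ 0.4447 -0.2716  0.064 ]] screw [[ 0.5138 -0.3023  0.04  ]]
studs [[0.6078 0.2154 0.14  ]
 [0.6648 0.0779 0.14  ]] slot [[0.5445 0.1094 0.1   ]]
```

```bash
python3 - <<'E'
from h import *
print(r.snapshot("wrist")["T_tool_cam"].round(4).tolist())
w,t,c=totool((.445,-.272,.24),np.radians(70)); print(w.round(3),t.round(3),np.round(c,3))
E
```

```text
[[1.0, 0.0007, -0.0004, 0.0006], [-0.0006, 0.947, 0.3214, -0.0838], [0.0006, -0.3214, 0.947, -0.1376], [0.0, 0.0, 0.0, 1.0]]
[0.    0.001 0.571] [-0.261 -0.374  0.006] [[-1.000e-03  1.000e-03 -2.571e+00]
 [ 0.000e+00  1.000e-03  5.710e-01]]
```

View pics/topz.png

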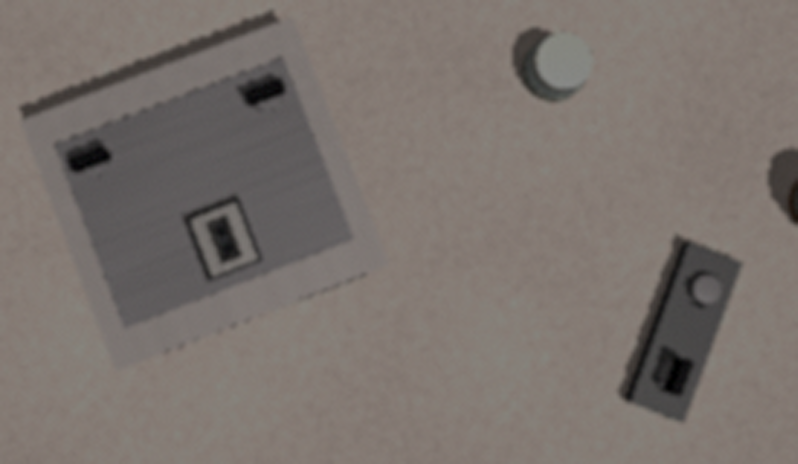

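The zoom shows the wing at about (398,268) in the full image and the slot in its light plate at about (241.5,222.5). Next I'll move above the stud.

```bash
python3 -m pendant '[[[0,0,-0.13],[-0.03,-0.04,0],0.4],[[0,0,-0.26],[-0.06,-0.08,0],0.4],[[0,0,-0.4],[-0.085,-0.12,0],0.4],[[0,0,-0.55],[-0.11,-0.16,0],0.4],[[0,0,-0.7],[-0.14,-0.2,0],0.4],[[0,0,-0.85],[-0.165,-0.24,0],0.4],[[0,0,-1.0],[-0.19,-0.28,0],0.4],[[0,0,-1.15],[-0.22,-0.31,0],0.4],[[0,0,-1.3],[-0.24,-0.34,0],0.4],[[0,0,-1.45],[-0.261,-0.374,0],0.4]]'; python3 - <<'E'
from h import *
print(r.get_state()["q"].round(2))
w,t,c=totool((.445,-.272,.22),np.radians(70)); print(w.round(3),t.round(3),np.round(c,3))
E
```

```text
clock: 1.2
tool_pos: [0.4452, -0.2718, 0.2467]
eef_rot: [0.999, 0.053, -0.0, 0.0]
contact_force: [0.9, -0.6, -0.6]
opening: 0.4
[ 0.82  0.6  -0.58  1.86  0.44  0.81  0.11]
[-0.000e+00  1.000e-03 -1.115e+00] [-0.     0.     0.027] [[-0.000e+00  1.000e-03 -1.115e+00]
 [ 1.000e-03  0.000e+00  2.027e+00]]
```

```bash
python3 -m pendant '[[[0,0,-0.14],[0,0,0.003],0.4],[[0,0,-0.28],[0,0,0.006],0.4],[[0,0,-0.42],[0,0,0.009],0.4],[[0,0,-0.56],[0,0,0.012],0.4],[[0,0,-0.7],[0,0,0.015],0.4],[[0,0,-0.84],[0,0,0.018],0.4],[[0,0,-0.98],[0,0,0.021],0.4],[[0,0,-1.115],[0,0,0.024],0.4],[[0,0,-1.115],[0,0,0.027],0.4],[[0,0,-1.115],[0,0,0.027],0.4]]'; python3 - <<'E'
from h import *
print(r.get_state()["q"].round(2))
img,K,R,o=cam("wrist"); cv2.imwrite("pics/w1.png",img[:,:,::-1])
np.savez("w1.npz",img=img,K=K,R=R,o=o)
E
```

```text
clock: 2.2
tool_pos: [0.4446, -0.2729, 0.2192]
eef_rot: [0.822, 0.57, -0.0, -0.0]
contact_force: [-0.1, 0.6, -0.0]
opening: 0.398
[ 0.97  0.72 -0.86  1.89  0.71  0.88  0.96]
```

View pics/w1.png

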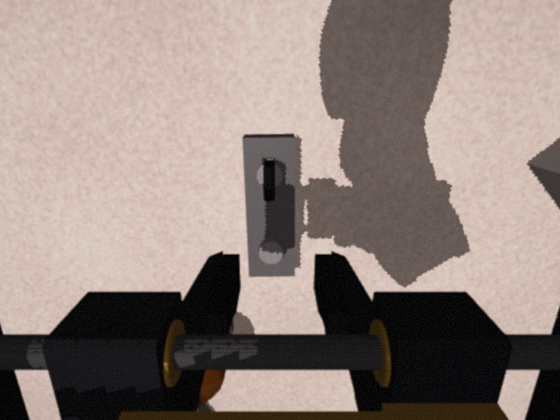

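The wrist view shows the holder around (270,205), the wing at (268,178) with its collar at about (270,175), and the screw at (271,253). Next I'll measure the wing and the holder outline.

```bash
python3 - <<'E'
from h import *
d=np.load("w1.npz"); img,K,R,o=[d[k] for k in("img","K","R","o")]
m=np.zeros(img.shape[:2],np.uint8); m[150:215,255:290]=(img[150:215,255:290].max(2)<38)
n,l,st,ce=cv2.connectedComponentsWithStats(m); i=1+st[1:,4].argmax(); print(st[i],ce[i])
ys,xs=np.where(l==i)
for y in range(ys.min(),ys.max()+1,3): print(y,xs[ys==y].min(),xs[ys==y].max()+1,end=" | ")
u=ce[i][0]+.5
far=cast(K,R,o,(u,ys.min()),.064)[0]; near=cast(K,R,o,(u,ys.max()+1),.034)[0]
print("\nfar",far.round(4),"near",near.round(4),"len",np.linalg.norm((far-near)[:2]),"mid",((far+near)/2).round(4),"yaw",np.degrees(np.arctan2(*(near-far)[1::-1])))
# holder top outline edges (grey)
g=cv2.cvtColor(img,cv2.COLOR_RGB2GRAY)
rows=np.arange(145,270,8); L=[];Rr=[]
for y in rows:
    gx=np.diff(cv2.GaussianBlur(g,(3,3),0)[y].astype(int)); L.append(232+gx[232:262].argmin()+1); Rr.append(285+np.abs(gx[285:305]).argmax()+1)
print(L,Rr)
P=cast(K,R,o,np.c_[L,rows+.5],.026); f=np.polyfit(P[:,0],P[:,1],1); print("holder left edge yaw",np.degrees(np.arctan(f[0])))
print("screw head z~.04",cast(K,R,o,(270.5,253),.04))
print("x-screw dist", R)
E
```

```text
[263 160  13  43 453] [269.06181015 180.75055188]
160 265 266 | 163 263 275 | 166 264 275 | 169 264 275 | 172 264 275 | 175 264 275 | 178 264 275 | 181 264 275 | 184 264 275 | 187 264 275 | 190 264 276 | 193 264 276 | 196 264 275 | 199 265 275 | 202 267 270 | 
far [ 0.421 -0.271  0.064] near [ 0.4666 -0.289   0.034 ] len 0.04910554068040798 mid [ 0.4438 -0.28    0.049 ] yaw -21.52536105316236
[np.int64(243), np.int64(243), np.int64(244), np.int64(244), np.int64(244), np.int64(245), np.int64(245), np.int64(245), np.int64(246), np.int64(246), np.int64(247), np.int64(247), np.int64(247), np.int64(248), np.int64(248), np.int64(249)] [np.int64(301), np.int64(301), np.int64(301), np.int64(301), np.int64(301), np.int64(302), np.int64(295), np.int64(304), np.int64(304), np.int64(304), np.int64(295), np.int64(304), np.int64(301), np.int64(300), np.int64(300), np.int64(300)]
holder left edge yaw -19.528359877472848
screw head z~.04 [[ 0.51516407 -0.30634531  0.04      ]]
x-screw dist [[ 3.50079795e-01  8.87189149e-01  3.00565384e-01]
 [ 9.36719529e-01 -3.31847214e-01 -1.11507630e-01]
 [ 8.13425772e-04  3.20582033e-01 -9.47220406e-01]]
```

```bash
python3 - <<'E'
from h import *
d=np.load("w1.npz"); img,K,R,o=[d[k] for k in("img","K","R","o")]
far=cast(K,R,o,(270,202),.064)[0]
for y in (158,160,162):
  near=cast(K,R,o,(269.3,y),.034)[0]
  print(y,"len",np.linalg.norm((far-near)[:2]).round(4),"mid",((far+near)/2).round(4))
a,b=cast(K,R,o,[(264,195),(275.5,195)],.064); print("width",np.linalg.norm(a-b),(a+b)/2)
c=cast(K,R,o,[(244.2,170),(300.8,170)],.026); print("holder width",np.linalg.norm(c[0]-c[1]))
g=img[:,270].max(1); print("row profile",g[125:140],g[270:282], g[155:165],g[198:208])
e=cast(K,R,o,[(270,135.5),(272,276)],.026); print("holder ends",e.round(4),np.linalg.norm(e[0]-e[1]))
cv2.imwrite("pics/w1z.png",cv2.resize(img[125:285,220:330],None,fx=3.7,fy=3.7,interpolation=cv2.INTER_CUBIC)[:,:,::-1])
ax=np.array([np.cos(np.radians(-19.6)),np.sin(np.radians(-19.6))]); mid=(e[0]+e[1])[:2]/2
print("stud by holder",mid-.04*ax, "screw",mid+.04*ax)
E
```

```text
158 len 0.0336 mid [ 0.4406 -0.2787  0.049 ]
160 len 0.0317 mid [ 0.4415 -0.279   0.049 ]
162 len 0.0298 mid [ 0.4424 -0.2794  0.049 ]
width 0.010176199679492232 [ 0.45035479 -0.28199484  0.064     ]
holder width 0.055244561356173276
row profile [219 219 219 218 222 219 220 216 197 102  45  45  72 102 107] [ 96 100 100  95  96 105 145 199 211 215 220 217] [101  98  81  90 110  59  13   4   8  12] [ 9 12 20 34 41 44 45 45 45 46]
holder ends [[ 0.4063 -0.2657  0.026 ]
 [ 0.5482 -0.3174  0.026 ]] 0.15106327047637752
stud by holder [ 0.43957698 -0.27813686] screw [ 0.51494157 -0.30497299]
```

View pics/w1z.png

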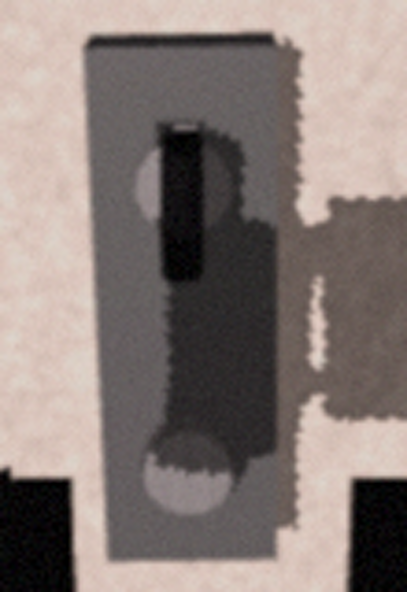

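The zoomed view confirms the wing standing on its collar, parallel to the holder (yaw -19.6°). Its length and width check out at 31.7 and 10.2 mm. The stud is at about (0.441,-0.279).

```bash
python3 - <<'E'
from h import *
w,t,c=totool((.441,-.279,.045),np.radians(70.4)); print(w.round(3),t.round(4))
E
```

```text
[-0.001  0.    -0.016] [-0.007  -0.0012  0.1745]
```

```bash
python3 -m pendant '[[[0,0,-0.016],[-0.007,-0.001,0.03],0.4],[[0,0,-0.016],[-0.007,-0.001,0.065],0.4],[[0,0,-0.016],[-0.007,-0.001,0.1],0.4],[[0,0,-0.016],[-0.007,-0.001,0.13],0.4],[[0,0,-0.016],[-0.007,-0.001,0.15],0.4],[[0,0,-0.016],[-0.007,-0.001,0.165],0.4],[[0,0,-0.016],[-0.007,-0.001,0.174],0.4],[[0,0,-0.016],[-0.007,-0.001,0.1745],0.4],[[0,0,-0.016],[-0.007,-0.001,0.1745],0.4]]'; python3 - <<'E'
from h import *
img,K,R,o=cam("wrist"); cv2.imwrite("pics/w2.png",img[:,:,::-1])
s=r.get_state();print(s["contact_force"].round(1))
E
```

```text
clock: 3.15
tool_pos: [0.442, -0.2792, 0.0457]
eef_rot: [0.816, 0.578, 0.0, 0.0]
contact_force: [0.1, 1.0, 0.7]
opening: 0.404
[ 0.2  0.8 -0.3]
```

View pics/w2.png

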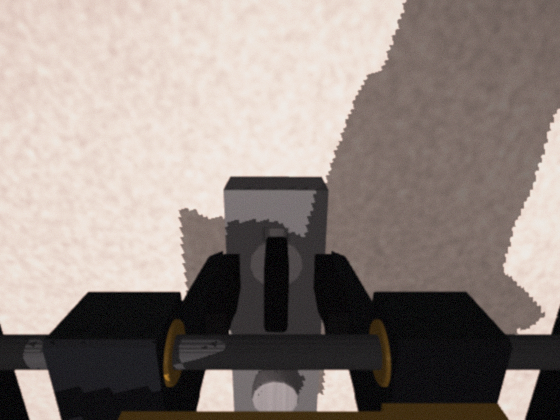

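The wing (about x=276) stands centred between the fingers (centre about 278), so I'll close and then lift.

```bash
python3 -m pendant '[[[0,0,0],[0,0,0],0.08],[[0,0,0],[0,0,0],0.08],[[0,0,0],[0,0,0],0.08],[[0,0,0],[0,0,0],0.08],[[0,0,0],[0,0,0],0.05],[[0,0,0],[0,0,0],0.05]]' 25 && python3 -m pendant '[[[0,0,0],[0,0,-0.003],0.05],[[0,0,0],[0,0,-0.01],0.05],[[0,0,0],[0,0,-0.02],0.05],[[0,0,0],[0,0,-0.04],0.05],[[0,0,0],[0,0,-0.07],0.05],[[0,0,0],[0,0,-0.11],0.05],[[0,0,0],[0,0,-0.155],0.05],[[0,0,0],[0,0,-0.155],0.05]]'; python3 - <<'E'
from h import *
w,t,c=totool((.545,.11,.20),np.radians(112.5)); print(w.round(3),t.round(4)); print(r.get_state()["q"].round(2))
E
```

```text
clock: 3.8
tool_pos: [0.4417, -0.2791, 0.0455]
eef_rot: [0.816, 0.578, 0.0, 0.0]
contact_force: [-0.3, 0.4, 3.2]
opening: 0.11
clock: 4.6
tool_pos: [0.4449, -0.2792, 0.206]
eef_rot: [0.816, 0.578, 0.003, 0.004]
contact_force: [1.3, -0.8, -0.7]
opening: 0.109
[ 0.01   0.004 -0.731] [ 0.4004 -0.0349  0.0055]
[ 0.97  0.73 -0.85  1.9   0.74  0.84  0.97]
```

```bash
python3 - <<'E'
from h import *
w,t,c=totool((.591,.129,.21),np.radians(112.5)); print(w.round(3),t.round(4))
E
```

```text
[ 0.01   0.004 -0.731] [ 0.4336  0.0022 -0.0041]
```

```bash
python3 -m pendant '[[[0,0,-0.04],[0.015,0,0],0.05],[[0,0,-0.1],[0.05,0,0],0.05],[[0,0,-0.18],[0.09,0,0],0.05],[[0,0,-0.26],[0.135,0,0],0.05],[[0,0,-0.34],[0.18,0,0],0.05],[[0,0,-0.42],[0.225,0,0],0.05],[[0,0,-0.5],[0.27,0,0],0.05],[[0,0,-0.58],[0.315,0,-0.002],0.05],[[0,0,-0.66],[0.36,0.001,-0.004],0.05],[[0,0,-0.73],[0.4,0.002,-0.004],0.05]]' && python3 -m pendant '[[[0,0,0],[0.012,0.026,0],0.05],[[0,0,0],[0.012,0.026,0],0.05],[[0,0,0],[0.012,0.026,0],0.05],[[0,0,0],[0.012,0.026,0],0.05],[[0,0,0],[0.012,0.026,0],0.05]]'; python3 - <<'E'
from h import *
print(r.get_state()["q"].round(2))
w,t,c=totool((.591,.129,.21),np.radians(112.5)); print(w.round(3),t.round(4))
img,K,R,o=cam("wrist"); cv2.imwrite("pics/w3.png",img[:,:,::-1])
np.savez("w3.npz",img=img,K=K,R=R,o=o)
E
```

```text
clock: 5.6
tool_pos: [0.5754, 0.1012, 0.203]
eef_rot: [0.553, 0.833, -0.001, -0.001]
contact_force: [0.5, -0.9, -0.3]
opening: 0.111
clock: 6.1
tool_pos: [0.5951, 0.1171, 0.2037]
eef_rot: [0.556, 0.831, -0.001, -0.0]
contact_force: [0.2, -1.0, -0.4]
opening: 0.106
[ 0.22  0.88 -0.96  1.64  0.81  1.06  0.98]
[-0.002  0.001 -0.002] [ 0.0126  0.0007 -0.0064]
```

View pics/w3.png

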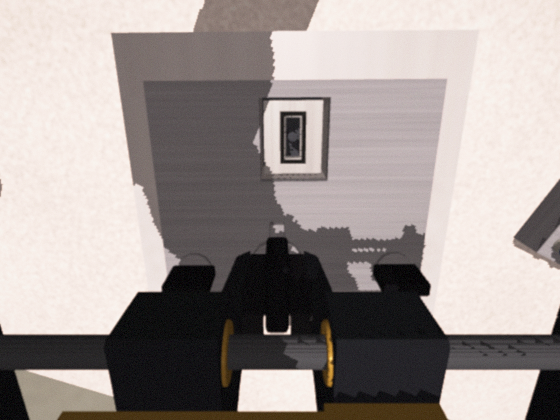

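The wrist view shows the slot in its light plate, centred at about (293,137). The held wing is at about (277,285) and the foot's near end shows at about (278,229). I'll measure the rim and zoom in.

```bash
python3 - <<'E'
from h import *
d=np.load("w3.npz"); img,K,R,o=[d[k] for k in("img","K","R","o")]
g=img.max(2)
# bright plate, holes within
m=np.zeros(g.shape,np.uint8); m[100:182,262:332]=(g[100:182,262:332]>150)
x0,y0=272,104
sub=(g[y0:172,x0:314]<110).astype(np.uint8)
n,l,st,ce=cv2.connectedComponentsWithStats(sub)
c=l[137-y0,282-x0] ; print(st, c)
for lab in range(1,n):
    if st[lab,4]>200:
        cs,_=cv2.findContours((l==lab).astype(np.uint8),0,1); rr=cv2.minAreaRect(max(cs,key=cv2.contourArea)); bp=cv2.boxPoints(rr)+[x0+.5,y0+.5]
        W=cast(K,R,o,bp,.1); print(lab,rr,bp.round(1).tolist(),W.mean(0).round(4),[np.linalg.norm(W[i]-W[i-1]).round(4) for i in range(4)])
        for i in range(4): print(np.degrees(np.arctan2(*(W[i]-W[i-1])[1::-1])).round(1),end=" ")
print("\nrow137",g[137,274:314]); print("col293",g[104:172,293]); 
cv2.imwrite("pics/w3z.png",cv2.resize(img[90:250,240:340],None,fx=3.7,fy=3.7,interpolation=cv2.INTER_CUBIC)[:,:,::-1])
E
```

```text
[[   0    0   42   68 1783]
 [   9    8   25   51 1073]] 1
1 ((21.0, 33.0), (50.0, 24.0), 90.0) [[281.5, 112.5], [305.5, 112.5], [305.5, 162.5], [281.5, 162.5]] [0.5453 0.1086 0.1   ] [np.float64(0.0343), np.float64(0.0162), np.float64(0.0343), np.float64(0.017)]
-157.3 112.4 23.9 -67.6 
row137 [232 232 232 233 230 197 115  49  34  57 112 107  64  51  70  82  85  84
  82  82  80  79  75  73  77 108 159 134  67  37  29  97 199 224 227 224
 224 221 225 225]
col293 [230 231 228 230 230 232 211 146  62  34  40  96 140 112  56  38  38  40
  35  33  39  34  32  35  34  35  40  44  71  83  80  80  81  82  77  78
  74  57  35  38  39  37  38  53  67  75  69  80  79  83  80  87 102 137
 183 148  68  32  51 135 214 227 223 223 223 223 224 222]
```

View pics/w3z.png

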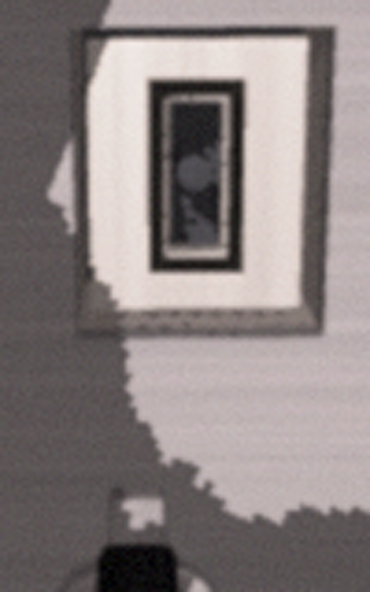

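The zoom shows the slot rim spanning about 280–305.8 × 111–163 px, and the foot's near end at about x 269–284.6, y 222. Next I'll compare the held foot with the TCP.

```bash
python3 - <<'E'
from h import *
d=np.load("w3.npz"); img,K,R,o=[d[k] for k in("img","K","R","o")]
g=cv2.cvtColor(img,cv2.COLOR_RGB2GRAY)
print("cols 262-292 @row228",g[228,262:293]);print("@row250",g[250,262:293]);print("col 272",g[214:244,272]);print("col 277",g[214:244,277])
s=r.get_state(); p=s["tool_pos"]; Rt=Ro.from_quat(s["eef_rot"]).as_matrix(); print(p)
T=lambda uv,z:(Rt.T@(cast(K,R,o,uv,z)[0]-p)).round(4)
zf=p[2]-.0375
print("foot near bottom",T((276.9,222.3),zf),"wing near base",T((277,237.5),zf+.026))
print("foot sides",T((269.2,228),zf),T((284.6,228),zf),"wing sides",T((266.6,250),zf+.04),T((287.4,250),zf+.04))
for uv in ((292.9,137.1),(293.4,137.6)): print("slot",cast(K,R,o,uv,.1).round(4),T(uv,.1))
e=cast(K,R,o,[(280.3,137),(305.8,137),(293,111.2),(293,163)],.1); print(np.linalg.norm(e[0]-e[1]),np.linalg.norm(e[2]-e[3]))
E
```

```text
cols 262-292 @row228 [ 89  88  87  89  84  89  85  78  81  82  89 100 115 150 169 173 172 174
 171 173 175 150 106  86  87  89  89  84  84  85  86]
@row250 [ 84  87  83  64  33  14   5   6   6   4   1   9  13   4  20  15   6  11
   6  14   8  15  21   4  10  23  51  75  98 141 159]
col 272 [ 85  88  91  87  84  82  82  76  60  59  68  88  99 100  89  81  88  85
  81  83  82  83  73  37  14   9   8   5   8   7]
col 277 [ 81  93  87  88  82  83  86  86  90  95 120 158 175 178 173 174 179 176
 155 104  80  79  65  32  12  12  15  19   0  14]
[0.59535334 0.1172074  0.20391555]
foot near bottom [-0.0003 -0.0137  0.0375] wing near base [-0.0003 -0.0165  0.0115]
foot sides [-0.0045 -0.0103  0.0375] [ 0.0039 -0.0103  0.0375] wing sides [-0.0048 -0.017  -0.0025] [ 0.0041 -0.017  -0.0025]
slot [[0.5448 0.1079 0.1   ]] [ 0.0107 -0.0501  0.104 ]
slot [[0.545  0.1084 0.1   ]] [ 0.0111 -0.0498  0.104 ]
0.017607200519464267 0.03552728924623912
```

```bash
python3 -m pendant '[[[0,0,0],[0.006,-0.025,0.005],0.05],[[0,0,0],[0.011,-0.05,0.02],0.05],[[0,0,0],[0.011,-0.0495,0.04],0.05],[[0,0,0],[0.011,-0.0495,0.055],0.05],[[0,0,0],[0.011,-0.0495,0.059],0.05],[[0,0,0],[0.011,-0.0495,0.059],0.05],[[0,0,0],[0.011,-0.0495,0.059],0.05],[[0,0,0],[0.011,-0.0495,0.059],0.05]]'; python3 - <<'E'
from h import *
img,K,R,o=cam("wrist"); s=r.get_state(); p=s["tool_pos"]; Rt=Ro.from_quat(s["eef_rot"]).as_matrix(); print(p,s["contact_force"].round(1),s["eef_rot"])
np.savez("w4.npz",img=img,K=K,R=R,o=o)
d=np.load("w3.npz"); R3,o3=d["R"],d["o"]
S=cast(d["K"],R3,o3,(292.9,137.1),.1)[0]; print("slot",S.round(4),"in tool",(Rt.T@(S-p)).round(4))
cv2.imwrite("pics/w4z.png",cv2.resize(img[160:290,225:330],None,fx=4.5,fy=4.5,interpolation=cv2.INTER_CUBIC)[:,:,::-1])
E
```

```text
clock: 6.95
tool_pos: [0.5465, 0.1103, 0.1459]
eef_rot: [0.556, 0.831, 0.001, 0.0]
contact_force: [0.4, 0.2, -0.7]
opening: 0.112
[0.54643807 0.11020109 0.14587497] [-0.6 -0.2 -0.8] [5.56240931e-01 8.31020774e-01 5.77123214e-04 4.08457671e-04]
slot [0.5448 0.1079 0.1   ] in tool [-0.0015 -0.0024  0.0459]
```

View pics/w4z.png

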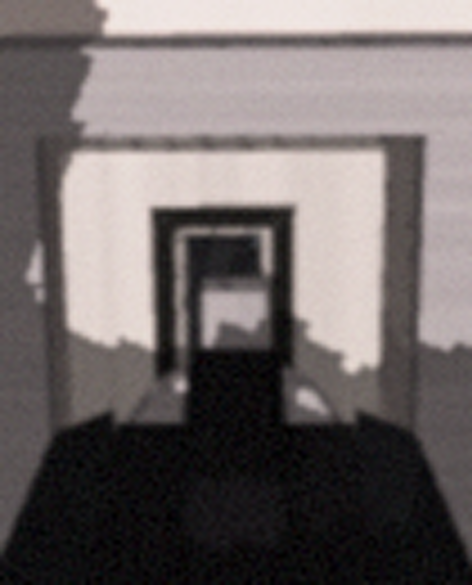

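The closer look shows the rim's near edge at about row 206 and the foot's near edge at about row 222. The rim is centred at column 274.5 and the foot at 277.

```bash
python3 - <<'E'
from h import *
d=np.load("w4.npz"); img,K,R,o=[d[k] for k in("img","K","R","o")]
g=cv2.cvtColor(img,cv2.COLOR_RGB2GRAY)
s=r.get_state(); p=s["tool_pos"]; Rt=Ro.from_quat(s["eef_rot"]).as_matrix(); print(p)
print("row215",g[215,255:294]);print("row230",g[230,255:294]); print("col277",g[200:240,277]);print("col283",g[200:240,283])
T=lambda uv,z:(Rt.T@(cast(K,R,o,uv,z)[0]-p)).round(4)
zf=p[2]-.0375
print("rim near",T((274.5,206),.1),"foot near",T((277,222.3),zf))
print("rim sides",T((258.9,215),.1),T((290,215),.1),"foot sides",T((269.4,230),zf),T((284.9,230),zf))
E
```

```text
[0.54643807 0.11020109 0.14587497]
row215 [219 218 209 159  80  35  25  32  80 136 136  82  38  26  27  26  30  36
  34  34  38  34  36  31  33  29  38  71 135 155 101  43  26  29  70 152
 195 206 206]
row230 [216 218 215 200 128  47  29  30  52 113 135 102  46  40  87 149 178 177
 175 170 173 179 177 173 174 174 172 159 136  97  45  24  15  20  42 103
 161 188 200]
col277 [210 212 211 212 200 153  67  27  27  37  90 130  76  31  30  36  25  27
  25  29  31  59  85  96 115 159 176 177 176 179 177 159 114  83  79  83
  73  46  19  14]
col283 [214 217 217 216 206 156  67  28  29  45  94 151 148 142 141 135 138 138
 135 118 100  85  79  85 104 140 148 155 153 149 136  97  82  78  82  79
  69  47  15  14]
rim near [-0.0016 -0.0196  0.0458] foot near [-0.0002 -0.0131  0.0375]
rim sides [-0.0104 -0.0142  0.0459] [ 0.0071 -0.0142  0.0459] foot sides [-0.0044 -0.0086  0.0375] [ 0.0041 -0.0086  0.0375]
```

```bash
python3 -m pendant '[[[0,0,0],[-0.0014,-0.0017,0],0.05],[[0,0,0],[-0.0014,-0.0017,0.003],0.05],[[0,0,0],[-0.0014,-0.0017,0.006],0.05],[[0,0,0],[-0.0014,-0.0017,0.007],0.05],[[0,0,0],[-0.0014,-0.0017,0.008],0.05],[[0,0,0],[-0.0014,-0.0017,0.009],0.05],[[0,0,0],[-0.0014,-0.0017,0.0095],0.05],[[0,0,0],[-0.0014,-0.0017,0.0095],0.05]]'; python3 - <<'E'
from h import *
s=r.get_state(); print(s["tool_pos"].round(4),s["contact_force"].round(1),s["moment"].round(2))
S=np.array([.5448,.1079,.1]);Rt=Ro.from_quat(s["eef_rot"]).as_matrix(); print((Rt.T@(S-s["tool_pos"])).round(4))
E
```

```text
clock: 7.8
tool_pos: [0.5452, 0.1082, 0.1357]
eef_rot: [0.556, 0.831, 0.0, 0.0]
contact_force: [0.6, 0.2, -0.2]
opening: 0.11
[0.5452 0.1082 0.1357] [ 0.6  0.2 -0.2] [ 0.22 -0.37 -0.01]
[-0.0001 -0.0006  0.0357]
```

```bash
python3 -m pendant '[[[0,0,0],[0,0,0.001],0.05],[[0,0,0],[0,0,0.002],0.05],[[0,0,0],[0,0,0.003],0.05],[[0,0,0],[0,0,0.003],0.05]]'; python3 -c "
from plant import r
s=r.get_state();print(s['tool_pos'].round(4),s['contact_force'].round(1),s['moment'].round(2))"
```

```text
clock: 8.2
tool_pos: [0.5452, 0.1081, 0.1327]
eef_rot: [0.556, 0.831, 0.0, 0.0]
contact_force: [1.7, 1.7, -0.8]
opening: 0.111
[0.5452 0.1081 0.1327] [ 1.7  1.7 -0.8] [ 0.4  -0.71 -0.06]
```

There's light sideways contact along +tool y (about 2 N), so I'll ease that way while going in.

```bash
python3 -m pendant '[[[0,0,0],[0,0.0005,0],0.05],[[0,0,0],[0,0.0006,0],0.05],[[0,0,0],[0,0.0006,0.001],0.05],[[0,0,0],[0,0.0006,0.002],0.05],[[0,0,0],[0,0.0006,0.003],0.05],[[0,0,0],[0,0.0006,0.004],0.05],[[0,0,0],[0,0.0006,0.004],0.05]]'; python3 -c "
from plant import r
s=r.get_state();print(s['tool_pos'].round(4),s['contact_force'].round(1),s['moment'].round(2))"
```

```text
clock: 8.9
tool_pos: [0.5454, 0.1082, 0.1287]
eef_rot: [0.556, 0.831, -0.0, 0.0]
contact_force: [0.4, 0.4, 3.7]
opening: 0.111
[0.5454 0.1082 0.1287] [0.4 0.4 3.7] [ 0.12 -0.25 -0.04]
```

```bash
python3 -m pendant '[[[0,0,0],[0,0,0.0015],0.05],[[0,0,0],[0,0,0.003],0.05],[[0,0,0],[0,0,0.0045],0.05],[[0,0,0],[0,0,0.006],0.05],[[0,0,0],[0,0,0.0075],0.05],[[0,0,0],[0,0,0.009],0.05],[[0,0,0],[0,0,0.010],0.05],[[0,0,0],[0,0,0.011],0.05],[[0,0,0],[0,0,0.0112],0.05],[[0,0,0],[0,0,0.0112],0.05]]'; python3 -c "
from plant import r
s=r.get_state();print(s['tool_pos'].round(4),s['contact_force'].round(1),s['moment'].round(2),s['q'].round(2))"
```

```text
clock: 9.9
tool_pos: [0.5455, 0.1082, 0.1181]
eef_rot: [0.556, 0.831, 0.0, 0.0]
contact_force: [-1.0, -0.9, 9.7]
opening: 0.109
[0.5455 0.1082 0.1181] [-1.  -0.9  9.7] [-0.08 -0.    0.01] [ 0.2   0.93 -0.87  1.86  0.97  0.84  0.78]
```

```bash
python3 -m pendant '[[[0,0,0],[0,0,0.0008],0.05],[[0,0,0.06],[0,0,0.0008],0.05],[[0,0,0.14],[0,0,0.0008],0.05],[[0,0,0.22],[0,0,0.0008],0.05],[[0,0,0.3],[0,0,0.0008],0.05],[[0,0,0.35],[0,0,0.0008],0.05],[[0,0,0.35],[0,0,0.0008],0.05]]'; python3 -c "
from plant import r
s=r.get_state();print(s['tool_pos'].round(4),s['contact_force'].round(1),s['moment'].round(2),s['q'].round(2))"
```

```text
clock: 10.6
tool_pos: [0.5458, 0.1086, 0.1176]
eef_rot: [0.693, 0.721, 0.001, 0.001]
contact_force: [-1.3, -0.3, 9.6]
opening: 0.114
[0.5458 0.1086 0.1176] [-1.3 -0.3  9.6] [-0.08 -0.01  0.02] [ 0.17  0.91 -0.79  1.86  0.92  0.78  0.47]
```

```bash
python3 -m pendant '[[[0,0,0.08],[0,0,0],0.05],[[0,0,0.16],[0,0,0],0.05],[[0,0,0.25],[0,0,0],0.05],[[0,0,0.34],[0,0,0],0.05],[[0,0,0.43],[0,0,0],0.05],[[0,0,0.52],[0,0,0],0.05],[[0,0,0.6],[0,0,0],0.05],[[0,0,0.68],[0,0,0],0.05],[[0,0,0.75],[0,0,0],0.05],[[0,0,0.75],[0,0,0],0.05]]'; python3 -c "
from plant import r
s=r.get_state();print(s['tool_pos'].round(4),s['contact_force'].round(1),s['moment'].round(2),s['q'].round(2))"
```

```text
clock: 11.6
tool_pos: [0.546, 0.1086, 0.1176]
eef_rot: [0.909, 0.417, 0.001, 0.0]
contact_force: [-0.4, 1.0, 9.2]
opening: 0.112
[0.546  0.1086 0.1176] [-0.4  1.   9.2] [-0.04 -0.12  0.01] [ 0.07  0.85 -0.61  1.87  0.77  0.67 -0.15]
```

```bash
python3 -m pendant '[[[0,0,0.08],[0,0,0],0.05],[[0,0,0.16],[0,0,0],0.05],[[0,0,0.24],[0,0,0],0.05],[[0,0,0.32],[0,0,0],0.05],[[0,0,0.39],[0,0,0],0.05],[[0,0,0.44],[0,0,0],0.05],[[0,0,0.47],[0,0,0],0.05],[[0,0,0.47],[0,0,0],0.05],[[0,0,0.47],[0,0,0],0.05]]'; python3 - <<'E'
from h import *
s=r.get_state();print(s['tool_pos'].round(4),s['contact_force'].round(1),s['moment'].round(3),2*np.degrees(np.arctan2(s["eef_rot"][1],s["eef_rot"][0])))
E
```

```text
clock: 12.5
tool_pos: [0.5461, 0.1085, 0.1176]
eef_rot: [0.981, 0.195, 0.001, 0.0]
contact_force: [-0.0, 0.1, 10.3]
opening: 0.11
[0.5461 0.1085 0.1176] [-0.   0.1 10.3] [-0.119 -0.125  0.027] 22.463483007748074
```

```bash
python3 -m pendant '[[[0,0,0],[0,0,-0.001],0.05],[[0,0,0],[0,0,-0.002],0.05],[[0,0,0],[0,0,-0.003],0.05],[[0,0,0],[0,0,-0.004],0.05],[[0,0,0],[0,0,-0.0045],0.05],[[0,0,0],[0,0,-0.0045],0.05]]'; python3 -c "
from plant import r
s=r.get_state();print(s['tool_pos'].round(4),s['contact_force'].round(1),s['moment'].round(3))"
```

```text
clock: 13.1
tool_pos: [0.546, 0.1085, 0.1218]
eef_rot: [0.981, 0.195, 0.001, -0.0]
contact_force: [0.8, -0.1, 7.8]
opening: 0.108
[0.546  0.1085 0.1218] [ 0.8 -0.1  7.8] [-0.065 -0.211 -0.006]
```

```bash
python3 -m pendant '[[[0,0,0],[0,0,-0.0005],0.05],[[0,0,0],[0,0,-0.001],0.05],[[0,0,0],[0,0,-0.0014],0.05],[[0,0,0],[0,0,-0.0014],0.05]]'; python3 -c "
from plant import r
s=r.get_state();print(s['tool_pos'].round(4),s['contact_force'].round(1),s['moment'].round(3))"
```

```text
clock: 13.5
tool_pos: [0.546, 0.1085, 0.1231]
eef_rot: [0.981, 0.195, 0.001, -0.0]
contact_force: [-0.2, -0.1, 6.2]
opening: 0.11
[0.546  0.1085 0.1231] [-0.2 -0.1  6.2] [ 0.007 -0.255  0.004]
```

```bash
python3 -m pendant '[[[0,0,0],[0,0,-0.0004],0.05],[[0,0,0],[0,0,-0.0008],0.05],[[0,0,0],[0,0,-0.0008],0.05]]'; python3 -c "
from plant import r
s=r.get_state();print(s['tool_pos'].round(4),s['contact_force'].round(1),s['moment'].round(3))"
```

```text
clock: 13.8
tool_pos: [0.546, 0.1084, 0.1235]
eef_rot: [0.981, 0.195, 0.001, -0.0]
contact_force: [2.6, 1.7, 3.4]
opening: 0.114
[0.546  0.1084 0.1235] [2.6 1.7 3.4] [ 0.114 -0.607 -0.019]
```

```bash
python3 -m pendant '[[[0,0,0],[0.0005,0,0],0.05],[[0,0,0],[0.0005,0,0],0.05],[[0,0,0],[0.0005,0,0],0.05]]'; python3 -c "
from plant import r
s=r.get_state();print(s['tool_pos'].round(4),s['contact_force'].round(1),s['moment'].round(3))"
```

```text
clock: 14.1
tool_pos: [0.546, 0.1084, 0.1235]
eef_rot: [0.981, 0.195, 0.0, -0.0]
contact_force: [1.5, 1.1, 4.5]
opening: 0.11
[0.546  0.1084 0.1235] [1.5 1.1 4.5] [ 0.069 -0.484 -0.025]
```

Lateral load is small, so I'll release gently in place and then inspect.

```bash
python3 -m pendant '[[[0,0,0],[0,0,0],0.12],[[0,0,0],[0,0,0],0.15],[[0,0,0],[0,0,0],0.25],[[0,0,0],[0,0,0],0.4],[[0,0,0],[0,0,0],0.4],[[0,0,0],[0,0,0],0.4],[[0,0,0],[0,0,0],0.4]]' && python3 -m pendant '[[[0,0,0],[0,0,-0.01],0.4],[[0,0,0],[0,0,-0.03],0.4],[[0,0,0],[0,0,-0.06],0.4],[[0,0,0],[0,0,-0.1],0.4],[[0,0,0],[0,0,-0.12],0.4],[[0,0,0],[0,0,-0.12],0.4],[[0,0,0],[0,0,-0.12],0.4]]'; python3 - <<'E'
from h import *
img,K,R,o=cam("wrist"); np.savez("w5.npz",img=img,K=K,R=R,o=o); cv2.imwrite("pics/w5.png",img[:,:,::-1])
E
```

```text
clock: 14.8
tool_pos: [0.5458, 0.1083, 0.1234]
eef_rot: [0.981, 0.195, -0.0, 0.0]
contact_force: [-1.0, 0.8, 0.1]
opening: 0.399
clock: 15.5
tool_pos: [0.5458, 0.1081, 0.2438]
eef_rot: [0.981, 0.195, 0.0, 0.0]
contact_force: [-0.5, -0.6, -0.1]
opening: 0.397
```

View pics/w5.png

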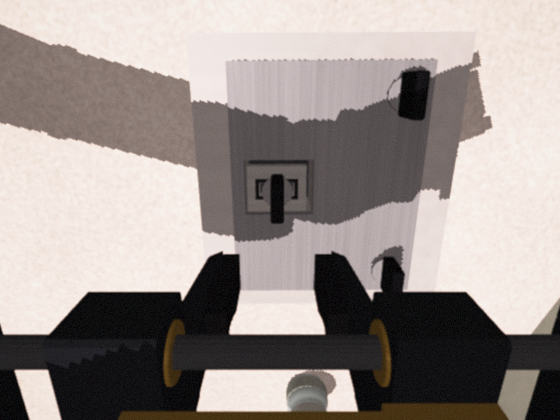

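The stud stands across the slot, with its wing at about (277,198) vertical in the image and the slot's ends showing on both sides of the collar. I'll check its height and squareness numerically.

```bash
python3 - <<'E'
from h import *
d=np.load("w5.npz"); img,K,R,o=[d[k] for k in("img","K","R","o")]
g=img.max(2); m=np.zeros(g.shape,np.uint8); m[170:228,268:290]=g[170:228,268:290]<24
n,l,st,ce=cv2.connectedComponentsWithStats(m); i=1+st[1:,4].argmax(); ys,xs=np.where(l==i); print(st[i])
print([(y,xs[ys==y].min(),xs[ys==y].max()) for y in range(ys.min(),ys.max()+1,4)])
c0=np.mean(xs[(ys>182)&(ys<195)]);c1=np.mean(xs[(ys>205)&(ys<218)]);print("col means",c0,c1)
for h in (.138,.142,.146):
  far=cast(K,R,o,(c1,ys.max()+.5),h)[0];near=cast(K,R,o,(c0,ys.min()-.5),h-.03)[0]
  w=cast(K,R,o,[(xs[ys==212].min()-.5,212),(xs[ys==212].max()+.5,212)],h);print(h,"len",np.linalg.norm((far-near)[:2]).round(4),"mid",((far+near)/2).round(4)[:2],"width",np.linalg.norm(w[0]-w[1]).round(4))
a,b=cast(K,R,o,[(c1,200),(c1,218)],.142);
P=np.array([cast(K,R,o,(xs[ys==y].mean(),y),.142)[0] for y in range(198,219)]);print("wing top yaw",np.degrees(np.arctan(np.polyfit(P[:,1],P[:,0],1)[0])))
s=r.get_state();print(s["contact_force"].round(1),s["clock"])
t,K,R,o=cam("top"); cv2.imwrite("pics/top9.png",t[:,:,::-1])
t0=cv2.imread("pics/top0.png")[:,:,::-1]
df=(np.abs(t.astype(int)-t0).max(2)>40).astype(np.uint8); n,l,st,ce=cv2.connectedComponentsWithStats(df)
print([(*st[k],) for k in range(1,n) if st[k,4]>25])
cv2.imwrite("pics/w5z.png",cv2.resize(d["img"][145:235,230:325],None,fx=6,fy=6,interpolation=cv2.INTER_CUBIC)[:,:,::-1])
E
```

```text
[271 175  12  48 546]
[(175, np.int64(273), np.int64(281)), (179, np.int64(272), np.int64(282)), (183, np.int64(271), np.int64(282)), (187, np.int64(271), np.int64(282)), (191, np.int64(271), np.int64(282)), (195, np.int64(271), np.int64(282)), (199, np.int64(271), np.int64(282)), (203, np.int64(271), np.int64(282)), (207, np.int64(272), np.int64(282)), (211, np.int64(272), np.int64(282)), (215, np.int64(271), np.int64(282)), (219, np.int64(272), np.int64(282))]
col means 276.65714285714284 276.7810218978102
0.138 len 0.0297 mid [0.5459 0.1077] width 0.009
0.142 len 0.0291 mid [0.5454 0.1089] width 0.0088
0.146 len 0.0285 mid [0.5449 0.1101] width 0.0087
wing top yaw -22.833892102483997
[ 0.  -0.3 -0.2] 15.55
[(np.int32(175), np.int32(146), np.int32(44), np.int32(27), np.int32(489)), (np.int32(182), np.int32(163), np.int32(256), np.int32(257), np.int32(23560)), (np.int32(390), np.int32(260), np.int32(14), np.int32(16), np.int32(89)), (np.int32(360), np.int32(311), np.int32(170), np.int32(69), np.int32(5934)), (np.int32(268), np.int32(366), np.int32(40), np.int32(35), np.int32(807)), (np.int32(222), np.int32(397), np.int32(7), np.int32(23), np.int32(107)), (np.int32(287), np.int32(403), np.int32(12), np.int32(11), np.int32(96))]
```

View pics/w5z.png

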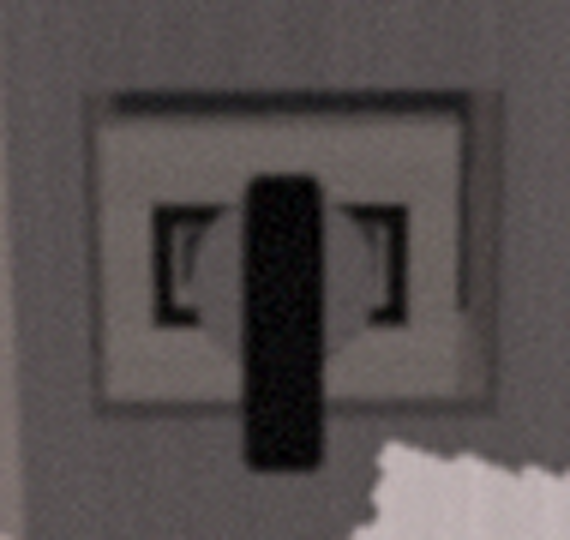

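```bash
python3 -c "
from plant import r
s=r.get_state();print(s['contact_force'].round(1),s['clock']);r.finish_job()"
```

```text
[ 0.3 -0.3 -0.2] 15.6
the job is handed in; nothing more can be done
```

The stud is fastened in the empty slot and the job is handed in at 15.6 s. It was pushed in against the spring, turned 90.0° clockwise, lifted back to about 14 mm depth and released.

- **Forces:** the push on the receptacle read at most about 10 N against its 30 N limit. Sideways readings stayed around 3 N. After release and retreat they were about 0.
- **Position:** the last wrist picture shows the stud upright, its wing square across the slot within about 1° and its collar above the panel.
- **Locking:** as I lifted, the force dropped sharply at about 14 mm depth. I took that as the stud catching in its pocket.
- **Disagreements:** depth from the spring force read 1–2 mm shallower than depth from the arm's pose. The wing measured 29 mm long instead of 32 in the final picture, probably because of the shadow threshold, so that picture doesn't confirm the height closely.
- **Not checked:** I did no separate pull test. The before-and-after top-view comparison could not confirm that the surroundings stayed put, because the arm and its shadow filled most of the difference. I saw no contact with anything else.

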